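# Push a strip home in the folding machine and clamp it

## Robot

A 6-joint arm with a two-finger parallel gripper is mounted at the origin on the work surface. World frame = base frame: x ahead of the robot, y to its left, z up, the work surface at z = 0. Lengths are in m, angles in degrees, forces in N, time in s.
With the tool pointing down it reaches from about 0.4 to 0.825 m from the base axis. Payload 7 kg.
Tool frame: the origin (TCP) lies at the very end of the fingers, on their centre line; the grasp point (between the pads) lies 19 mm behind it (ctrl.pinch_z is the distance from the TCP to the grasp point, in m); z points along the fingers, x is the direction in which the jaws open and shut, and the axes are right-handed (so a half turn about z gives the same grasp; the last joint's range is limited). The gripper opens to 88 mm and grips with 3 to 60 N. Pads are 19 mm wide; open, the fingers measure 130 mm over their backs; the gripper's body (78 mm by 193 mm) begins 47 mm behind the grasp point.
Start: joints at [91.908, 20.546, 0.682, 0, -70.136, -16.507], TCP at [0.17, 0.653, 0.227] pointing down, gripper open.
Joint ranges: [-176.03, 176.03], [-82.01, 121.73], [-58.28, 71.71], [-173.87, 95.51], [-174.79, -0.11], [-173.66, 173.66]. Speed limits (degrees/s): [136.94, 136.94, 172.46, 180, 180, 180].

## Interface

Orientations are given as [roll, pitch, yaw] about the fixed x, y, z axes, in that order (R = Rz(yaw) Ry(pitch) Rx(roll)).
In Python, from plant import ctrl gives the robot as it stands.
- The arm moves only by the tool carry_out, never from a script. Its argument "increments" is a list of rows, each a list of 7 numbers: the turn, a rotation vector about the world's x, y, z in degrees, then the shift along the world's x, y, z in mm, then the closure, from 0 (fully open) to 1 (shut). In form: [[ax, ay, az, dx, dy, dz, grip], ...]. A call has 1 to 20 rows; each row is the pose to reach, as a shift and turn from the pose commanded when the call began; what a row does not reach only later rows make up. A row lasts 1/8 s, in which the tool goes at most 62.5 mm and 10.7 degrees, less where a joint would pass 70% of its speed; a pose out of reach is approached as far as the arm can. A call with a gripper value outside its range is refused whole. The fingers move at their own pace and stop on an object; the grip force is fixed at half the most. Time passes only in rows, so rows that repeat a pose let the fingers close. It gives the time, the measured TCP pose, the force and the opening at its end, in the units of the state.
- ctrl.get_obs(): the state, without advancing time (a new reading comes with each control period).
- ctrl.snapshot(name): name is "scene" or "top" or "wrist"; returns a dict with "pixels" (400x640x3 uint8, blue, green, red), "intrinsics" (3x3 intrinsics, pixels), "rvec" (rotation vector, rad) and "tvec" (3), from world to camera coordinates, as OpenCV has them; the wrist camera has in their place "hand_eye" (4x4, takes a point from camera to tool coordinates, whose origin is the TCP and whose axes are the tool frame's). Camera axes: x right, y down, z forward; pixel columns grow to the right and rows downward; lengths in m; the calibration is good to about 2 mm. A picture is of the moment at which its call begins: read the wrist's pose just before it. There is no depth.
- ctrl.close_job(): hands the job in, once; it reports no verdict.
Trained networks look in a picture, given as the dict that the camera call returned (one of the last four; its "shot" number tells which), for a name from the list of things; names that differ only in an ending like _2 or _b are one class to them, and where a whole thing is asked for, a point or a joint stands for the part that bears it (a point fixed in the world has none). Each returns a list of dicts, best first, with "confidence" (0 to 1); they miss things now and then, are a little off and sometimes report something else, mostly with a low value. They report only what shows in the picture. A call takes as long as a camera call.
- ctrl.search_frame(picture, label): "centre" ([x, y, z] in m, in world coordinates, good to about 4 mm: the middle of the surface that is visible of it).
- ctrl.outline_of(picture, label): "pixels" (400x640 bool, what is visible of it).
The state is a dict: "clock": time; "joint_pos": joint angles; "qvel": joint speeds; "tau": joint torques, N m; "tool_pos": TCP position; "orientation": TCP orientation; "force": force on the tool from outside, world axes, zero at the start; "moment": the same for the moment, N m; "opening": finger opening in m.
Only numpy, scipy, OpenCV 4.12 (cv2) and the standard library are available. Lean on these libraries where they do the work, as an engineer would, in place of code of your own. Each camera call takes 0.05 s, during which the arm holds its last target. There are 200 camera calls.

## Task

Get the galvanised strip ready for its next fold: push it flat along the bed of the folding machine until its back edge lies square and flush against both brass back-gauge stops behind the clamping beam. Then push the red-knobbed clamp lever all the way down so that the beam clamps the strip there. Only push: do not lift the strip, and leave the other things on the bench where they are.

Things in the scene. Friction and masses are not known exactly. Their poses are not given: they have to be found in the camera images.
- folder: Hand folding machine, fixed to the bench. Origin at bench height under the middle of the fold line; x points straight in, away from the operator, y to the operator's left, z up. Flat level running surface 120 mm above the bench, from 120 mm before to 60 mm behind the fold line, 450 mm wide, between two end frames 210 mm high (26 mm thick, 247 mm either side).
- leaf_front (a point): Fixed point: middle of the running surface's front edge, 120 mm before the fold line. Two handles with black grips slope forward and down from just below this edge, 195 mm left and right of the middle, ending 108 mm before the edge, 33 mm above the bench.
- beam_front (a point): Fixed point: middle of the clamping beam's lower front edge as it is with the lever up, 2 mm behind the fold line, 15.5 mm above the running surface. The beam spans the full width, is 62 mm deep and 84 mm high; its front slopes back.
- back_gauge: Two brass stop blocks, each 30 mm wide, 80 mm left and right of the middle, on a dark cross bar; fixed, 95 to 120 mm behind the fold line. Origin midway between them, in the plane of their front faces, at running-surface height; axes as the folder's (x straight in). They stand 19 mm above the running surface, plus 12 mm screw heads.
- strip: Loose galvanised steel strip, 2 mm thick, about 0.7 kg: flat leg 260 wide (y) x 180 mm deep (x), with a 30 mm high upstand along its whole near edge. Origin at the foot of the upstand's outer (near) face, mid width, underside; x runs from upstand to back edge, y left, z up. Slides with a few N; starts 40 to 95 mm short of the stops, askew by up to 0.15 rad.
- strip_left (a point): Left end of the strip's back edge, 180 mm in x and +130 mm in y from the strip's origin, mid thickness.
- strip_right (a point): Right end of the strip's back edge, 180 mm in x and -130 mm in y from the strip's origin, mid thickness.
- clamp_lever (a joint): Clamp lever angle, rad: 0 to 0.15 at the start = up, beam raised; 1.0 = fully down on its stop, beam 14.2 mm lower, gripping the strip. Stiff hinge, stays where it is left; takes about 6 to 8 N at the knob, square to the lever (up to 13 N pressing straight down).
- lever_knob (a point): Centre of the red ball knob, 34 mm in diameter, on the end of the lever, 160 mm from its hinge. In the folder's frame it swings in the plane y = -288 mm about a hinge along y at x = 75, z = 185 mm. At angle 0 the lever rises 50 degrees above level towards the operator (-x); pushed down, the knob swings towards the operator and down, to 7 degrees below level.
- rivet_carton: Orange carton 100 x 70 x 55 mm on the bench at the left; leave alone. Origin under its centre.
- flux_jar: White jar with a black lid, 64 mm in diameter, 80 mm high, on the bench at the left; leave alone. Origin under its centre.
- tape_measure: Yellow and black tape measure 62 x 36 x 60 mm on the bench in front of the machine; leave alone. Origin under its centre.
- mallet: Mallet lying on the bench to the right, 250 mm long handle along its x, white head 48 mm thick and 100 mm across at +100 mm; leave alone. Origin on the bench, below a point of the handle.

How it is judged:
By the outcome, as a careful person would: the job done as asked, in the order asked, and still so for the second after the job is handed in, with the robot touching nothing.
It also fails if it takes over 50 s, if anything falls off the work surface, if the arm or the gripper's body presses on something with over 40 N, if the wrist force passes 120 N, or if a joint passes its speed limit or range.

## Working session

There is one attempt and no reset: what is moved stays moved. The work goes in short steps, Python scripts to look and compute and a tool call to move; the robot and the scene stay as the last step left them, time stands still between calls to the robot, and variables do not carry over. Pictures are saved under pics/ and viewed, about 8 in all and at most 12, crops included, and the job is handed in when it is done.

Besides the shell and the picture viewer there is one more tool, called after "Emit:" by a JSON object that holds its "fn" and its "kwargs". carry_out: Moves the arm, as the interface text tells. Its arguments: {"type":"object","properties":{"increments":{"type":"array"}},"required":["increments"]}

```bash
mkdir -p pics; ls
cat > h.py <<'E'
import numpy as np, cv2
from plant import ctrl
def P(s):
    R=cv2.Rodrigues(np.array(s["rvec"],float))[0]; return np.array(s["intrinsics"])@np.c_[R,np.array(s["tvec"]).reshape(3)]
def ray(s,uv,z):
    M=P(s); A=np.c_[M[:,0],M[:,1],-np.array([uv[0],uv[1],1.])]; return np.linalg.solve(A,-(M[:,2]*z+M[:,3]))[:2]
def proj(s,p):
    q=P(s)@np.append(p,1); return q[:2]/q[2]
E
python3 - <<'E'
from h import *
print(ctrl.get_obs())
for n in("scene","top"):
    s=ctrl.snapshot(n); cv2.imwrite(f"pics/{n}0.png",s["pixels"])
    print(n,np.array(s["intrinsics"]).tolist(),s["rvec"],s["tvec"])
    for l in("folder","back_gauge","strip","clamp_lever","lever_knob","tape_measure","mallet","flux_jar","rivet_carton"):
        r=ctrl.search_frame(s,l)
        print(l,[(np.round(d["centre"],3).tolist(),round(d["confidence"],2)) for d in r[:2]])
E
```

```text
pics
{'clock': 0.0, 'joint_pos': array([ 9.19071886e+01,  2.05900764e+01,  6.33769043e-01, -2.07198403e-02,
       -7.01348904e+01, -1.65064679e+01]), 'qvel': array([ 0.01226989,  0.04330796,  0.08494998, -0.00224442, -0.07989416,
        0.04942113]), 'tau': array([ 3.16430132e-04, -5.82714593e+01,  2.93050826e+01,  6.99717432e+00,
        7.11073910e-03, -1.48600216e-04]), 'tool_pos': array([0.17004245, 0.65272798, 0.22563609]), 'orientation': array([-1.79992761e+02, -9.29739410e-02, -1.04606341e+02]), 'force': array([ 0.45404294, -0.21228464, -0.18946766]), 'moment': array([-0.07677223,  0.01318819,  0.02519177]), 'opening': 0.0874028782813693}
scene [[496.07914364944924, 0.0, 319.81404270075615], [0.0, 496.07914364944924, 198.30064498516668], [0.0, 0.0, 1.0]] [ 1.00883725  2.47712608 -1.03039858] [ 0.40838147 -0.11357915  1.94155954]
folder [([0.725, 0.126, 0.117], 0.61)]
back_gauge [([0.783, 0.046, 0.11], 0.72)]
strip [([0.588, 0.076, 0.12], 0.75)]
clamp_lever [([0.744, 0.019, 0.194], 0.58)]
lever_knob []
tape_measure [([0.336, 0.113, 0.047], 0.54)]
mallet [([0.635, -0.486, 0.033], 0.85)]
flux_jar [([0.646, 0.442, 0.074], 0.8), ([0.634, -0.487, 0.032], 0.69)]
rivet_carton [([0.449, 0.402, 0.053], 0.71), ([0.583, 0.077, 0.122], 0.65)]
top [[363.41645974634844, 0.0, 318.13319655241014], [0.0, 363.41645974634844, 200.8175464987269], [0.0, 0.0, 1.0]] [ 2.10682119 -2.16121818  0.12274649] [0.01439594 0.57826468 1.2253105 ]
folder [([0.683, -0.001, 0.163], 0.62)]
back_gauge [([0.78, 0.03, 0.107], 0.76), ([0.724, -0.079, 0.194], 0.75)]
strip [([0.595, 0.064, 0.118], 0.96)]
clamp_lever [([0.723, -0.079, 0.194], 0.95), ([0.681, 0.002, 0.17], 0.2)]
lever_knob [([0.725, -0.08, 0.193], 0.26)]
tape_measure [([0.321, 0.101, 0.058], 0.75)]
mallet [([0.597, -0.497, 0.038], 0.74)]
flux_jar [([0.621, 0.433, 0.082], 0.81), ([0.595, -0.498, 0.041], 0.59)]
rivet_carton [([0.433, 0.386, 0.053], 0.9)]
```

```bash
python3 -c "
import cv2
a=cv2.imread('pics/top0.png');cv2.imwrite('pics/topc.png',cv2.resize(a[20:320,170:570],None,fx=2,fy=2,interpolation=cv2.INTER_CUBIC))"
```

```text
(no output)
```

View pics/scene0.png

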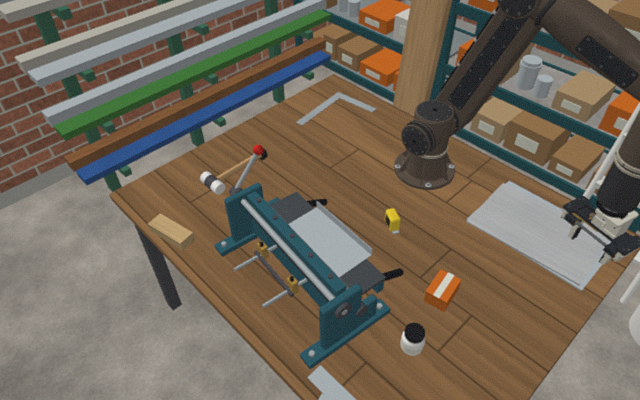

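View pics/topc.png

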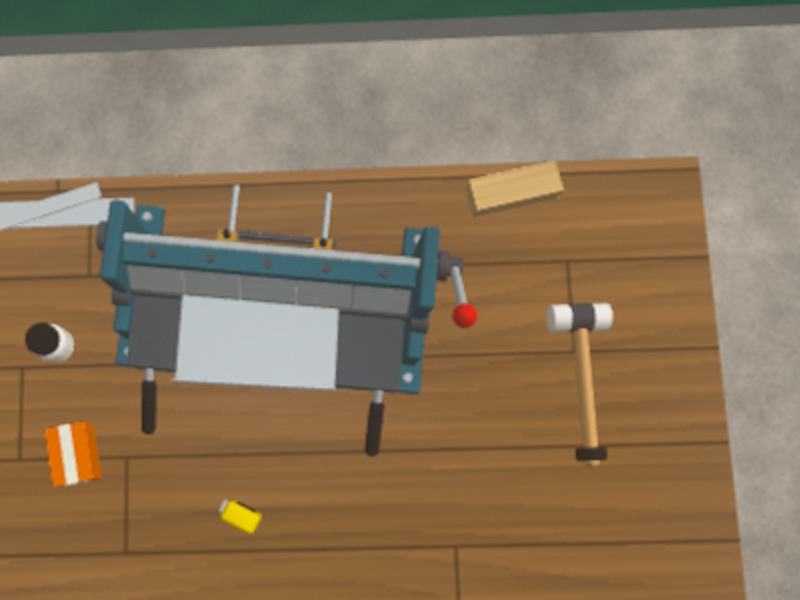

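The scene view shows the folder at (310,250), with the knob at (259,151). In the top crop, the strip lies at (258,342), the stops at (228,234) and (323,243), and the knob at (464,315). I'll zoom in to fit the folder pose.

```bash
python3 -c "
import cv2
a=cv2.imread('pics/top0.png');cv2.imwrite('pics/topz.png',cv2.resize(a[110:225,215:415],None,fx=4,fy=4,interpolation=cv2.INTER_CUBIC))
a=cv2.imread('pics/scene0.png');cv2.imwrite('pics/scz.png',cv2.resize(a[140:370,205:415],None,fx=2.6,fy=2.6,interpolation=cv2.INTER_CUBIC))"
```

```text
(no output)
```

View pics/topz.png

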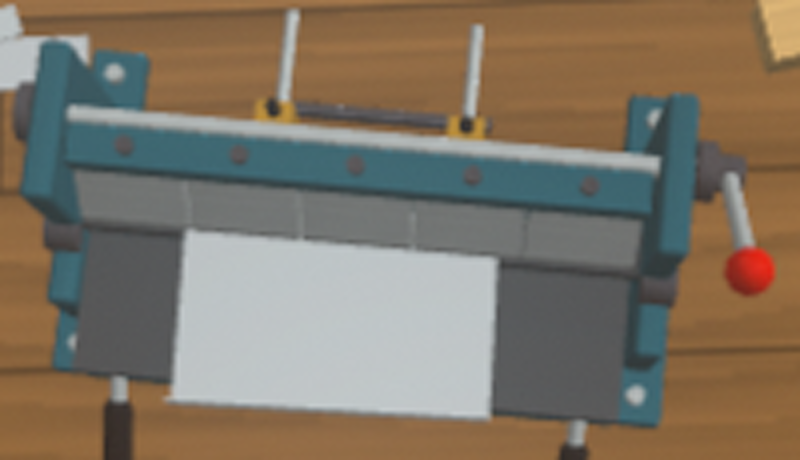

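View pics/scz.png

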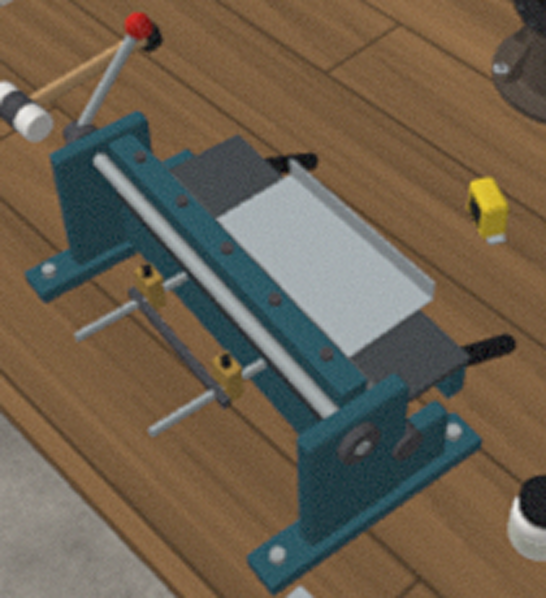

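```bash
cat > fit.py <<'E'
from h import *
from scipy.optimize import least_squares
T=ctrl.snapshot("top");S=ctrl.snapshot("scene")
t=lambda x,y:(T,(215+x/4,110+y/4)); s=lambda x,y:(S,(205+x/2.6,140+y/2.6))
def kn(q):
    a=np.radians(50)-q; return np.array([75-160*np.cos(a),-288,185+160*np.sin(a)])/1e3
def W(p,l): c,d=np.cos(p[2]),np.sin(p[2]); return np.array([p[0]+c*l[0]-d*l[1],p[1]+d*l[0]+c*l[1],l[2]])
ob=[(t(78,372),(-.12,.225,.12)),(t(617,416),(-.12,-.225,.12)),(s(238,137),(-.12,-.225,.12)),(s(467,357),(-.12,.225,.12)),
 (t(273,105),'L'),(t(467,124),'R'),(s(147,268),'L'),(s(226,356),'R'),(t(750,271),'K'),(s(139,25),'K')]
def f(p,r=False):
    o=[]
    for (c,uv),l in ob:
        if l=='L': l=(p[4],.08,.151)
        elif l=='R': l=(p[4],-.08,.151)
        elif l=='K': l=kn(p[3])
        o.append(proj(c,W(p,l))-uv)
    return np.ravel(o)
r=least_squares(f,[.66,.03,-.07,.1,.107],loss='soft_l1'); print(np.round(r.x,4)); print(np.round(f(r.x).reshape(-1,2),1).tolist())
p=r.x; print('knob',W(p,kn(p[3])))
so=[(t(168,400),(0,.13,.152)),(t(490,417),(0,-.13,.152)),(s(293,162),(0,-.13,.152)),(s(434,295),(0,.13,.152))]
g=lambda q:np.ravel([proj(c,W(q,l))-uv for (c,uv),l in so])
q=least_squares(g,[.54,.07,0]).x; print('strip',np.round(q,4),np.round(g(q).reshape(-1,2),1).tolist())
c,d=np.cos(p[2]),np.sin(p[2]); v=q[:2]-p[:2]; print('strip in folder',c*v[0]+d*v[1],-d*v[0]+c*v[1],q[2]-p[2], 'goal x',.095-.18)
E
python3 fit.py
```

```text
[ 0.6638  0.0403 -0.1251  0.0196  0.1056]
[[-1.7, -1.6], [0.4, 0.8], [-0.6, -1.7], [0.2, -0.3], [-0.2, 0.2], [0.0, -0.2], [30.1, 33.8], [-30.4, -34.7], [0.1, 0.1], [-0.2, 0.3]]
knob [ 0.59789621 -0.24163629  0.3055293 ]
strip [ 0.5321  0.0702 -0.099 ] [[-2.3, -2.0], [-1.3, -0.4], [-0.4, -1.4], [-0.4, -3.9]]
strip in folder -0.13440796182996878 0.013152597979901069 0.026144255380955383 goal x -0.08499999999999999
```

```bash
sed -i "s/(s(147,268),'L'),(s(226,356),'R')/(s(147,268),'R'),(s(226,356),'L')/" fit.py; python3 fit.py; python3 -c "
from h import *
w=ctrl.snapshot('wrist');print(w['hand_eye'],w['intrinsics'])"
```

```text
[ 0.6637  0.0407 -0.1223  0.0235  0.106 ]
[[-1.8, -1.3], [0.4, 0.7], [-0.7, -1.6], [0.4, -0.4], [-0.4, 0.2], [-0.2, -0.3], [-0.0, -0.7], [-0.1, 0.1], [-0.1, 0.0], [-0.2, 0.5]]
knob [ 0.59813951 -0.24142033  0.30511248]
strip [ 0.5321  0.0702 -0.099 ] [[-2.3, -2.0], [-1.3, -0.4], [-0.4, -1.4], [-0.4, -3.9]]
strip in folder -0.1342348021934543 0.01320602285935307 0.023277242731179718 goal x -0.08499999999999999
[[ 9.99999556e-01 -9.19790193e-04 -2.03770170e-04  5.99304777e-04]
 [ 9.40154976e-04  9.60459578e-01  2.78417879e-01 -7.44400885e-02]
 [-6.03730227e-05 -2.78417947e-01  9.60460016e-01 -1.58333124e-01]
 [ 0.00000000e+00  0.00000000e+00  0.00000000e+00  1.00000000e+00]] [[344.39289269   0.         314.3761465 ]
 [  0.         344.39289269 201.090708  ]
 [  0.           0.           1.        ]]
```

Emit:
{"fn": "carry_out", "kwargs": {"increments": [[0,0,-10,17,-34,5,1],[0,0,-20,35,-68,10,1],[0,0,-30,52,-102,20,1],[0,0,-40,70,-136,30,1],[0,0,-50,88,-170,40,1],[0,0,-60,105,-204,45,1],[0,0,-70,123,-238,45,1],[0,0,-80,140,-272,45,1],[0,0,-90,158,-306,45,1],[0,0,-100,175,-340,45,1],[0,0,-110,193,-374,45,1],[0,0,-120,210,-408,45,1],[0,0,-130,228,-442,45,1],[0,0,-140,245,-476,45,1],[0,0,-150,263,-510,45,1],[0,0,-160,280,-544,45,1],[0,0,-170,298,-578,45,1],[0,0,-172.4,300,-578,45,1],[0,0,-172.4,300,-578,45,1]]}}

```text
clock: 3.62
tool_pos: [0.4703, 0.0747, 0.2716]
orientation: [180.0, -0.0, 83.0]
force: [0.3, -0.4, -0.3]
opening: 0.0005
```

```bash
cat >> h.py <<'E'
from scipy.spatial.transform import Rotation as Ro
def wrist():
    o=ctrl.get_obs(); s=ctrl.snapshot("wrist")
    H=np.eye(4);H[:3,:3]=Ro.from_euler('xyz',o["orientation"],degrees=True).as_matrix();H[:3,3]=o["tool_pos"]
    C=np.linalg.inv(H@np.array(s["hand_eye"])); s["rvec"]=cv2.Rodrigues(C[:3,:3])[0]; s["tvec"]=C[:3,3]; return o,s
E
python3 - <<'E'
from h import *
o,s=wrist(); print(o["clock"],o["tool_pos"],o["orientation"],o["force"],o["joint_pos"])
print(ctrl.search_frame(s,"strip"),ctrl.search_frame(s,"back_gauge"))
im=s["pixels"].copy()
cv2.imwrite("pics/w1.png",im); np.savez("w1.npz",r=s["rvec"],t=s["tvec"],k=s["intrinsics"])
p=np.array([.6637,.0407,-.1223])
def W(p,l): c,d=np.cos(p[2]),np.sin(p[2]); return np.array([p[0]+c*l[0]-d*l[1],p[1]+d*l[0]+c*l[1],l[2]])
for l in [(-.12,.225,.12),(-.12,-.225,.12),(.002,0,.1355),(.002,.2,.1355),(.002,-.2,.1355)]: cv2.circle(im,tuple(int(round(v)) for v in proj(s,W(p,l))),3,(0,0,255),1)
q=[.5321,.0702,-.099]
for l in [(0,.13,.152),(0,-.13,.152),(0,.13,.122),(0,-.13,.122)]: cv2.circle(im,tuple(int(round(v)) for v in proj(s,W(q,l))),3,(0,255,0),1)
cv2.imwrite("pics/w1o.png",im)
E
```

```text
3.625 [0.4702706  0.07474178 0.27158099] [ 1.79998074e+02 -4.60556728e-03  8.29584478e+01] [ 0.32411505 -0.38469104 -0.29385025] [ 3.27816997e+01 -2.46073809e-01 -1.92240319e+01 -2.43607517e-03
 -7.10176130e+01 -1.29822460e+02]
[{'centre': [0.5556, 0.0636, 0.1235], 'confidence': 0.87}] [{'centre': [0.5541, 0.0635, 0.1253], 'confidence': 0.36}]
```

View pics/w1o.png

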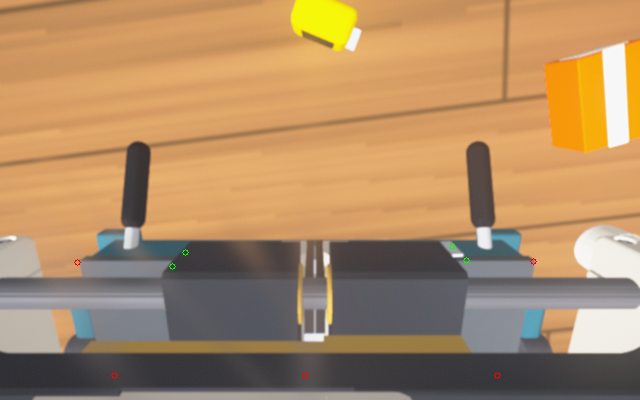

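The overlay matches: the bed corners sit at (80,262) and (530,262), and the strip's left upstand corner at (455,249). I'll descend in front of the upstand.

Emit:
{"fn": "carry_out", "kwargs": {"increments": [[0,0,0,15,-4,-20,1],[0,0,0,30,-9,-55,1],[0,0,0,30,-9,-90,1],[0,0,0,30,-9,-120,1],[0,0,0,30,-9,-138,1],[0,0,0,30,-9,-143,1],[0,0,0,30,-9,-143,1]]}}

```text
clock: 4.65
tool_pos: [0.5003, 0.0666, 0.1289]
orientation: [180.0, 0.0, 83.1]
force: [0.2, 1.2, 0.7]
opening: 0.0005
```

Emit:
{"fn": "carry_out", "kwargs": {"increments": [[0,0,0,5,-0.6,0,1],[0,0,0,10,-1.2,0,1],[0,0,0,15,-1.8,0,1],[0,0,0,20,-2.5,0,1],[0,0,0,25,-3.1,0,1],[0,0,0,30,-3.7,0,1],[0,0,0,35,-4.3,0,1],[0,0,0,40,-4.9,0,1],[0,0,0,45,-5.5,0,1],[0,0,0,50,-6.1,0,1],[0,0,0,55,-6.8,0,1],[0,0,0,55,-6.8,0,1]]}}

```text
clock: 6.15
tool_pos: [0.5539, 0.0588, 0.1284]
orientation: [-179.8, 0.1, 83.0]
force: [-6.2, 1.1, 4.7]
opening: 0.0004
```

Run:
```python
from h import *
a=ctrl.snapshot("scene")["pixels"][140:370,205:415]
cv2.imwrite("pics/s2.png",cv2.resize(a,None,fx=2.6,fy=2.6,interpolation=cv2.INTER_CUBIC))
print(ctrl.get_obs()["force"])
```

```text
[-6.49705448 -0.37769951  4.56647059]
```

View pics/s2.png

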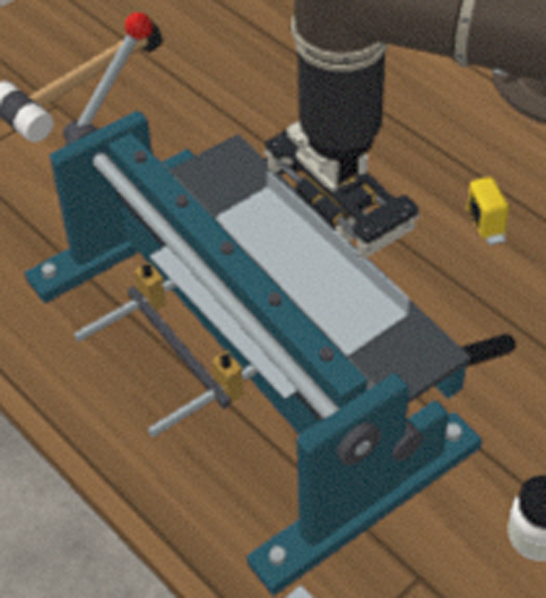

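The strip's back edge, (158,255) to (290,395), now shows behind the beam, still short of the stops. I'll continue gently.

Emit:
{"fn": "carry_out", "kwargs": {"increments": [[0,0,0,2,-0.2,0,1],[0,0,0,4,-0.5,0,1],[0,0,0,6,-0.7,0,1],[0,0,0,8,-1,0,1],[0,0,0,10,-1.2,0,1],[0,0,0,12,-1.5,0,1],[0,0,0,12,-1.5,0,1]]}}

```text
clock: 7.08
tool_pos: [0.5654, 0.0574, 0.1284]
orientation: [-179.8, 0.1, 83.0]
force: [-8.2, 0.3, 6.8]
opening: 0.0005
```

Emit:
{"fn": "carry_out", "kwargs": {"increments": [[0,0,0,1,-0.1,0,1],[0,0,0,2,-0.2,0,1],[0,0,0,3,-0.4,0,1],[0,0,0,3,-0.4,0,1]]}}

```text
clock: 7.58
tool_pos: [0.568, 0.057, 0.1284]
orientation: [-179.8, 0.1, 83.0]
force: [-9.7, 1.7, 7.9]
opening: 0.0006
```

Run:
```python
from h import *
o=ctrl.get_obs();print(o["force"],o["moment"])
a=ctrl.snapshot("scene")["pixels"][225:310,230:330]
b=ctrl.snapshot("top")["pixels"][120:220,230:390]
cv2.imwrite("pics/s3.png",np.vstack([cv2.resize(a,(353,300),interpolation=cv2.INTER_CUBIC),cv2.resize(b,(353,221),interpolation=cv2.INTER_CUBIC)]))
```

```text
[-9.74816348  1.74003067  7.89305672] [0.75276051 3.30621255 0.1294545 ]
```

View pics/s3.png

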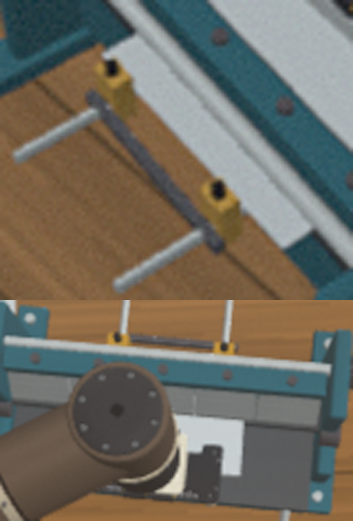

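The back edge, from (105,50) to (285,245) in the scene crop, runs close to both stops. I'll press on in small steps.

Emit:
{"fn": "carry_out", "kwargs": {"increments": [[0,0,0,1,-0.1,0,1],[0,0,0,2,-0.2,0,1],[0,0,0,2,-0.2,0,1]]}}

```text
clock: 8.05
tool_pos: [0.5683, 0.0569, 0.1284]
orientation: [-179.6, 0.1, 83.0]
force: [-17.3, 4.4, 14.1]
opening: 0.0005
```

Emit:
{"fn": "carry_out", "kwargs": {"increments": [[0,0,0,1,-0.1,0,1],[0,0,0,2,-0.2,0,1],[0,0,0,2,-0.2,0,1]]}}

```text
clock: 8.43
tool_pos: [0.5685, 0.0569, 0.1284]
orientation: [-179.4, 0.1, 83.0]
force: [-26.1, 7.7, 20.3]
opening: 0.0002
```

Emit:
{"fn": "carry_out", "kwargs": {"increments": [[0,0,0,-3,0.4,0,1],[0,0,0,-8,1,0,1],[0,0,0,-20,2.5,0,1],[0,0,0,-40,4.9,5,1],[0,0,0,-60,7.4,40,1],[0,0,0,-60,7.4,90,1],[0,0,0,-60,7.4,140,1],[0,0,0,-60,7.4,190,1],[0,0,0,-60,-30,240,1],[0,0,0,-50,-90,240,1],[0,0,0,-30,-150,240,1],[0,0,0,-10,-200,240,1],[0,0,0,10,-250,240,1],[0,0,0,28,-290,240,1],[0,0,0,28,-298,240,1],[0,0,0,28,-298,240,1]]}}

```text
clock: 10.42
tool_pos: [0.6014, -0.2408, 0.3685]
orientation: [-180.0, -0.0, 82.9]
force: [0.8, 0.9, 0.8]
opening: 0.0007
```

```bash
cat > sfit.py <<'E'
from h import *
import sys
o,w=wrist();print(o["clock"],o["tool_pos"],o["force"])
s=ctrl.snapshot("scene");t=ctrl.snapshot("top");n=sys.argv[1]
for x in (s,t,w): print([np.round(d["centre"],3) for d in ctrl.search_frame(x,"lever_knob")+ctrl.search_frame(x,"clamp_lever")])
a=s["pixels"][180:310,230:400];b=t["pixels"][125:220,230:390]
cv2.imwrite(f"pics/{n}.png",np.hstack([cv2.resize(a,(420,320),interpolation=cv2.INTER_CUBIC),cv2.resize(b,(380,320*0+226),interpolation=cv2.INTER_CUBIC)]) if 0 else np.vstack([cv2.resize(a,(440,336),interpolation=cv2.INTER_CUBIC),cv2.resize(b,(440,261),interpolation=cv2.INTER_CUBIC)]))
E
python3 sfit.py s4
```

```text
10.425 [ 0.60140413 -0.24081692  0.36853562] [0.77608503 0.86471507 0.80886174]
[array([0.735, 0.02 , 0.192]), array([0.448, 0.403, 0.053])]
[array([0.748, 0.111, 0.194]), array([0.746, 0.108, 0.191])]
[array([ 0.6  , -0.235,  0.317]), array([0.621, 0.037, 0.12 ]), array([ 0.602, -0.234,  0.317])]
```

View pics/s4.png

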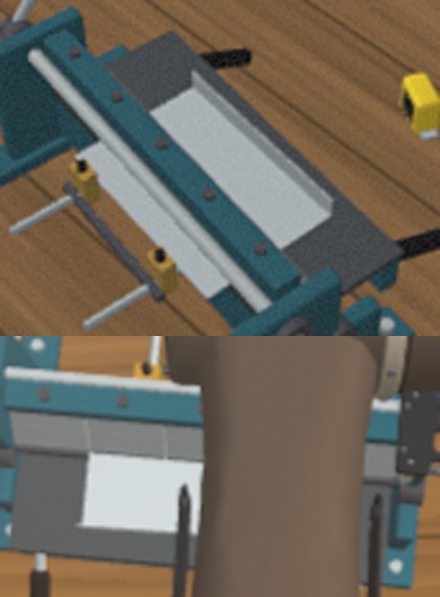

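Run:
```python
from h import *
from scipy.optimize import least_squares
T=ctrl.snapshot("top");S=ctrl.snapshot("scene")
def W(p,l): c,d=np.cos(p[2]),np.sin(p[2]); return np.array([p[0]+c*l[0]-d*l[1],p[1]+d*l[0]+c*l[1],l[2]])
s=lambda x,y:(S,(230+x/2.588,180+y/2.585)); t=lambda x,y:(T,(230+x/2.75,125+(y-336)/2.75))
so=[(s(195,70),(0,-.13,.152)),(s(334,212),(0,.13,.152)),(s(221,298),(.18,.13,.121)),(t(80,525),(0,.13,.152))]
g=lambda q:np.ravel([proj(c,W(q,l))-uv for (c,uv),l in so])
q=least_squares(g,[.58,.06,-.12]).x; p=[.6637,.0407,-.1223]; print(q,np.round(g(q).reshape(-1,2),1).tolist())
c,d=np.cos(p[2]),np.sin(p[2]); v=q[:2]-p[:2]; print('in folder',c*v[0]+d*v[1],-d*v[0]+c*v[1],q[2]-p[2])
```

```text
[ 0.57945407  0.06570641 -0.07897378] [[-0.3, 0.9], [1.1, -4.8], [-2.9, 1.5], [-3.1, 0.4]]
in folder -0.08666733338394833 0.014542016705803223 0.04332621981753994
```

Run:
```python
from h import *
S=ctrl.snapshot("scene");k=5
def W(p,l): c,d=np.cos(p[2]),np.sin(p[2]); return np.array([p[0]+c*l[0]-d*l[1],p[1]+d*l[0]+c*l[1],l[2]])
p=[.6637,.0407,-.1223]
im=cv2.resize(S["pixels"][195:310,240:370],None,fx=k,fy=k,interpolation=cv2.INTER_CUBIC)
q=lambda l:tuple(int(v) for v in (proj(S,W(p,l))-[240,195]+.5)*k)
y=.0145
for a,b,col in [((-.085,y+.13,.152),(-.085,y-.13,.152),(0,0,255)),((-.085,y+.13,.12),(-.085,y+.13,.152),(0,0,255)),((.095,y+.13,.122),(.095,y-.13,.122),(0,0,255)),((-.083,y+.13,.122),(.095,y+.13,.122),(0,0,255)),
 ((.095,.095,.139),(.12,.095,.139),(0,255,0)),((.095,-.065,.139),(.12,-.065,.139),(0,255,0))]: cv2.line(im,q(a),q(b),col,1)
cv2.imwrite("pics/s5.png",im)
```

```text
(no output)
```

View pics/s5.png

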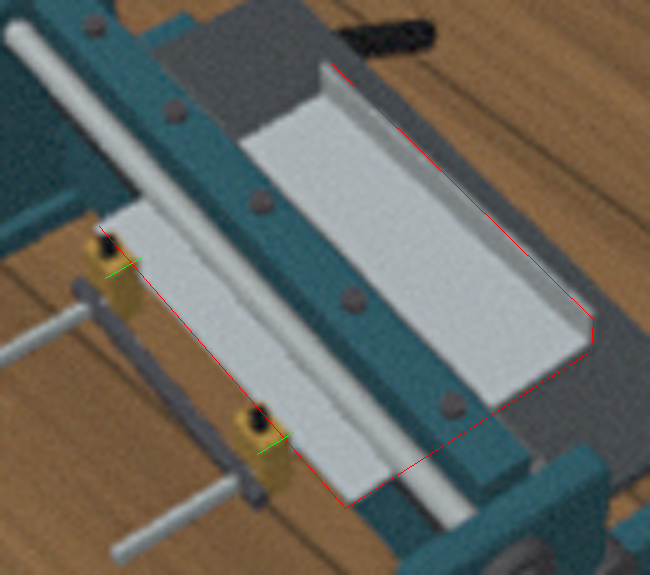

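The overlay of a flush, square strip matches the picture: the back edge follows the line at both stops, (120,265) and (275,430), and the upstand is parallel to its line. Now the lever.

Emit:
{"fn": "carry_out", "kwargs": {"increments": [[0,0,0,-2,0,-30,1],[0,0,0,-2,0,-44,1],[0,0,0,-8,1,-55,1],[0,0,0,-19,2,-67,1],[0,0,0,-27,3,-78,1],[0,0,0,-35,4,-90,1],[0,0,0,-41,5,-102,1],[0,0,0,-46,5.5,-115,1],[0,0,0,-50,6,-129,1],[0,0,0,-53,6.3,-142,1],[0,0,0,-55,6.5,-156,1],[0,0,0,-56,6.6,-170,1],[0,0,0,-56,6.6,-180,1],[0,0,0,-55,6.5,-186,1],[0,0,0,-55,6.5,-186,1]]}}

```text
clock: 12.9
tool_pos: [0.5457, -0.2348, 0.1848]
orientation: [-179.9, 0.1, 83.0]
force: [-13.7, 4.1, 22.9]
opening: 0.0002
```

Emit:
{"fn": "carry_out", "kwargs": {"increments": [[0,0,0,0,0,-1,1],[0,0,0,0,0,-2,1],[0,0,0,0,0,-2,1]]}}

```text
clock: 13.28
tool_pos: [0.5458, -0.2349, 0.1844]
orientation: [-180.0, 0.1, 83.1]
force: [-16.4, 7.1, 31.9]
opening: 0.0005
```

The tool hardly moves while the force rises to 32 N, well above the 13 N needed, so the lever is on its stop. I'll retreat and check.

Emit:
{"fn": "carry_out", "kwargs": {"increments": [[0,0,0,0,0,4,1],[0,0,0,0,0,20,1],[0,0,0,0,0,60,1],[0,0,0,0,0,120,1],[0,0,0,-20,0,170,1],[0,0,0,-60,0,190,1],[0,0,0,-100,0,190,1],[0,0,0,-130,-10,190,1],[0,0,0,-130,-10,190,1],[0,0,0,-130,-10,190,1]]}}

```text
clock: 14.52
tool_pos: [0.4179, -0.2444, 0.3708]
orientation: [179.9, -0.0, 83.0]
force: [0.7, -0.1, 0.9]
opening: 0.0008
```

Run:
```python
from h import *
S=ctrl.snapshot("scene");print(ctrl.get_obs()["force"],ctrl.get_obs()["clock"])
def W(p,l): c,d=np.cos(p[2]),np.sin(p[2]); return np.array([p[0]+c*l[0]-d*l[1],p[1]+d*l[0]+c*l[1],l[2]])
p=[.6637,.0407,-.1223];k=4
im=cv2.resize(S["pixels"][170:310,215:385],None,fx=k,fy=k,interpolation=cv2.INTER_CUBIC)
q=lambda l:tuple(int(v) for v in (proj(S,W(p,l))-[215,170]+.5)*k)
y=.0145
for a,b in [((-.085,y+.13,.152),(-.085,y-.13,.152)),((.095,y+.13,.122),(.095,y-.13,.122))]: cv2.line(im,q(a),q(b),(0,0,255),1)
for a in (0.8,1.0): 
    th=np.radians(50)-a; cv2.circle(im,q((.075-.16*np.cos(th),-.288,.185+.16*np.sin(th))),5,(0,255,0),1)
    print(a,proj(S,W(p,(.075-.16*np.cos(th),-.288,.185+.16*np.sin(th)))))
m=cv2.inRange(cv2.cvtColor(S["pixels"],cv2.COLOR_BGR2HSV),(0,170,60),(6,255,255));m[:, :200]=0;m[:,330:]=0;ys,xs=np.nonzero(m);print(len(xs),xs.mean(),ys.mean(),xs.min(),xs.max(),ys.min(),ys.max())
cv2.imwrite("pics/s6.png",im)
T=ctrl.snapshot("top")
for l in("tape_measure","mallet","flux_jar","rivet_carton"): print(l,[np.round(d["centre"],3) for d in ctrl.search_frame(T,l)[:1]])
```

```text
[-0.43521811 -0.3307483  -0.34797023] 14.575
0.8 [275.25506032 168.83350409]
1.0 [275.76520663 175.97872259]
57 276.1578947368421 173.68421052631578 272 280 170 178
tape_measure [array([0.323, 0.1  , 0.057])]
mallet [array([ 0.638, -0.496,  0.041])]
flux_jar [array([0.623, 0.433, 0.082])]
rivet_carton [array([0.434, 0.386, 0.054])]
```

View pics/s6.png

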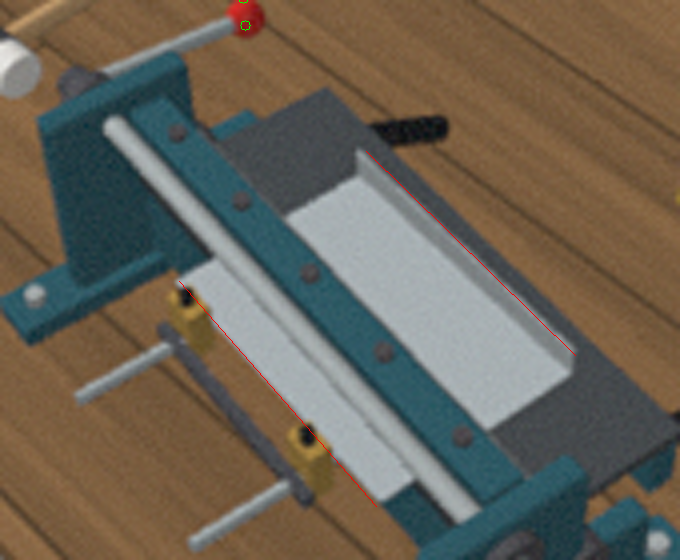

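The knob reads between angle 0.94 and 1.0, at (276,174) in the full frame. The upstand's slope in this view leaves the squareness slightly unsure, so I'll check both from close by with the wrist camera.

Emit:
{"fn": "carry_out", "kwargs": {"increments": [[0,0,0,35,30,0,1],[0,0,0,70,60,0,1],[0,0,0,105,90,0,1],[0,0,0,140,120,0,1],[0,0,0,175,150,0,1],[0,0,0,210,180,0,1],[0,0,0,245,210,0,1],[0,0,0,280,240,0,1],[0,0,0,315,260,0,1],[0,0,0,345,271,0,1],[0,0,0,355,271,0,1],[0,0,0,355,271,0,1],[0,0,0,355,271,0,1]]}}

```text
clock: 16.45
tool_pos: [0.7716, 0.0261, 0.3712]
orientation: [180.0, -0.0, 83.0]
force: [0.1, -0.6, 0.1]
opening: 0.0005
```

Run:
```python
from h import *
o,s=wrist(); print(o["clock"],o["tool_pos"],o["orientation"])
im=s["pixels"]; cv2.imwrite("pics/w2.png",im); np.savez("w2.npz",r=s["rvec"],t=s["tvec"],k=s["intrinsics"],im=im)
```

```text
16.45 [0.77164831 0.02606021 0.3711522 ] [ 1.79969586e+02 -3.71308233e-03  8.29759059e+01]
```

View pics/w2.png

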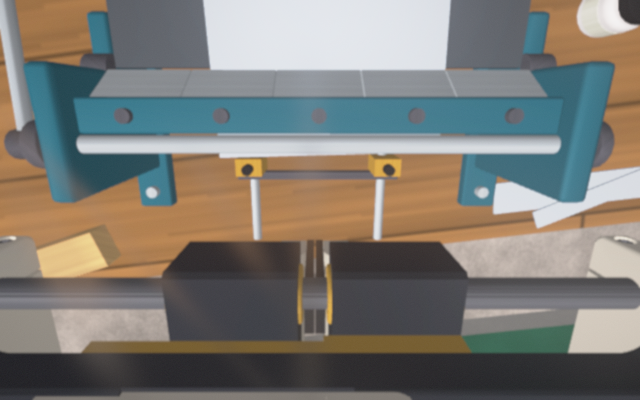

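The wrist view shows the strip touching only the right stop, at image (249,165), with its back edge at row 157 there. At the left stop, (385,165), the edge disappears under the beam, so it is askew by about 0.04 rad: the centre push jammed by friction. I must raise the lever again, push on the left side, and re-clamp. First I need clearances for gripping the knob.

Run:
```python
from h import *
d=np.load("w2.npz"); s=dict(rvec=d["r"],tvec=d["t"],intrinsics=d["k"])
p=[.6637,.0407,-.1223];c,q=np.cos(p[2]),np.sin(p[2])
def F(uv,z):
    v=ray(s,uv,z)-p[:2]; return np.round([c*v[0]+q*v[1],-q*v[0]+c*v[1]],4)
print('frame front',F((28,62),.21),F((80,70),.21),F((612,63),.21))
print('low block',F((92,12),.13),F((108,12),.13))
print('edge',F((220,158),.121),F((300,155),.121),'stops',F((236,156),.139),F((262,156),.139),F((372,156),.139),F((400,156),.139))
def W(l): return np.array([p[0]+c*l[0]-q*l[1],p[1]+q*l[0]+c*l[1],l[2]])
print('knob down world',W((-.0837,-.288,.165)),'push start',W((-.15,.08,.13)))
```

```text
frame front [ 2.000e-04 -2.494e-01] [ 0.0067 -0.2057] [0.0016 0.2556]
low block [-0.0564 -0.2333] [-0.0564 -0.2167]
edge [ 0.098  -0.1144] [ 0.0945 -0.019 ] stops [ 0.0929 -0.0911] [ 0.0929 -0.0615] [0.093  0.0636] [0.0931 0.0955]
knob down world [ 0.54549052 -0.23493782  0.165     ] push start [0.52458003 0.13840176 0.13      ]
```

Emit:
{"fn": "carry_out", "kwargs": {"increments": [[0,0,0,-30,-30,0,0.43],[0,0,0,-60,-65,0,0.43],[0,0,0,-90,-100,0,0.43],[0,0,0,-120,-140,0,0.43],[0,0,0,-150,-175,0,0.43],[0,0,0,-180,-210,0,0.43],[0,0,0,-210,-245,0,0.43],[0,0,0,-226,-261,0,0.43],[0,0,0,-226,-261,-30,0.43],[0,0,0,-226,-261,-70,0.43],[0,0,0,-226,-261,-110,0.43],[0,0,0,-226,-261,-140,0.43],[0,0,0,-226,-261,-160,0.43],[0,0,0,-226,-261,-160,0.43]]}}

```text
clock: 18.25
tool_pos: [0.5451, -0.2341, 0.2096]
orientation: [-179.9, -0.0, 83.0]
force: [0.2, -0.1, 1.1]
opening: 0.0498
```

Run:
```python
from h import *
o,s=wrist(); print(o["tool_pos"],o["force"],o["opening"])
print([(np.round(d["centre"],3),round(d["confidence"],2)) for d in ctrl.search_frame(s,"lever_knob")])
m=ctrl.outline_of(s,"lever_knob")
if m: ys,xs=np.nonzero(m[0]["pixels"]); print(xs.min(),xs.max(),ys.min(),ys.max())
print(proj(s,[.5455,-.2349,.165]))
```

```text
[ 0.54511784 -0.23405143  0.20955092] [ 0.20554222 -0.08977205  1.0978803 ] 0.04975381390959745
[(array([ 0.545, -0.236,  0.184]), 0.9)]
290 344 202 341
[314.01190026 228.33712619]
```

Emit:
{"fn": "carry_out", "kwargs": {"increments": [[0,0,0,0,-1,-15,0.43],[0,0,0,0,-1,-30,0.43],[0,0,0,0,-1,-45,0.43],[0,0,0,0,-1,-60,0.43],[0,0,0,0,-1,-60,0.43],[0,0,0,0,-1,-60,1],[0,0,0,0,-1,-60,1],[0,0,0,0,-1,-60,1],[0,0,0,0,-1,-60,1]]}}

```text
clock: 19.52
tool_pos: [0.547, -0.2327, 0.151]
orientation: [179.9, -0.2, 83.0]
force: [1.7, 14.0, 2.7]
opening: 0.0327
```

Emit:
{"fn": "carry_out", "kwargs": {"increments": [[0,0,0,-0.6,2.5,10,1],[0,0,0,-1.3,2.7,20,1],[0,0,0,-0.5,2.6,34,1],[0,0,0,1,2.4,48,1],[0,0,0,4,2,61,1],[0,0,0,8.2,1.5,75,1],[0,0,0,13.5,0.8,88,1],[0,0,0,20,0,100,1],[0,0,0,27,-0.9,112,1],[0,0,0,36,-2,123,1],[0,0,0,42,-2.7,130,1],[0,0,0,47,-3.4,135,1],[0,0,0,47,-3.4,135,1]]}}

```text
clock: 21.15
tool_pos: [0.5937, -0.2384, 0.2848]
orientation: [-180.0, -0.1, 83.0]
force: [6.9, 0.8, -14.4]
opening: 0.0325
```

Emit:
{"fn": "carry_out", "kwargs": {"increments": [[0,0,0,0,0,0,0.43],[0,0,0,0,0,0,0.43],[0,0,0,0,0,10,0.43],[0,0,0,0,0,50,0.43],[0,0,0,0,0,80,0.43],[0,0,0,-10,50,80,1],[0,0,0,-20,100,80,1],[0,0,0,-30,150,80,1],[0,0,0,-40,200,80,1],[0,0,0,-49,250,80,1],[0,0,0,-49,300,80,1],[0,0,0,-49,350,50,1],[0,0,0,-49,374,0,1],[0,0,0,-49,374,-50,1],[0,0,0,-49,374,-100,1],[0,0,0,-49,374,-135,1],[0,0,0,-49,374,-154,1],[0,0,0,-49,374,-154,1]]}}

```text
clock: 23.4
tool_pos: [0.544, 0.1349, 0.1315]
orientation: [-179.9, 0.1, 83.0]
force: [-0.6, 0.3, -0.4]
opening: 0.0007
```

Run:
```python
from h import *
o=ctrl.get_obs();v=o["tool_pos"][:2]-[.6637,.0407];c,q=np.cos(-.1223),np.sin(-.1223)
print(o["tool_pos"],c*v[0]+q*v[1],-q*v[0]+c*v[1],o["force"])
```

```text
[0.54397693 0.13486898 0.13145799] -0.13031699377075398 0.07885994076801073 [-0.59285512  0.2935144  -0.38779878]
```

Emit:
{"fn": "carry_out", "kwargs": {"increments": [[0,0,0,6,-0.7,0,1],[0,0,0,12,-1.5,0,1],[0,0,0,18,-2.2,0,1],[0,0,0,24,-2.9,0,1],[0,0,0,26,-2.7,0,1],[0,0,0,28,-2.3,0,1],[0,0,0,30,-1.7,0,1],[0,0,0,32,-1,0,1],[0,0,0,34,-0.3,0,1],[0,0,0,34,-0.3,0,1]]}}

```text
clock: 24.65
tool_pos: [0.5771, 0.1346, 0.1315]
orientation: [-179.9, 0.0, 83.0]
force: [-4.3, -0.5, 2.7]
opening: 0.0003
```

Emit:
{"fn": "carry_out", "kwargs": {"increments": [[0,0,0,1,0.2,0,1],[0,0,0,2,0.4,0,1],[0,0,0,3,0.6,0,1],[0,0,0,3,0.6,0,1]]}}

```text
clock: 25.15
tool_pos: [0.5801, 0.1355, 0.1315]
orientation: [-179.9, 0.0, 83.0]
force: [-4.8, 1.2, 3.2]
opening: 0.0003
```

Emit:
{"fn": "carry_out", "kwargs": {"increments": [[0,0,0,1,0,0,1],[0,0,0,2,0,0,1],[0,0,0,2,0,0,1]]}}

```text
clock: 25.52
tool_pos: [0.5807, 0.1355, 0.1315]
orientation: [-179.8, 0.0, 83.0]
force: [-12.3, 3.4, 7.8]
opening: 0.0006
```

Emit:
{"fn": "carry_out", "kwargs": {"increments": [[0,0,0,1,0,0,1],[0,0,0,1,0,0,1],[0,0,0,-4,0.5,0,1],[0,0,0,-15,2,0,1],[0,0,0,-30,4,10,1],[0,0,0,-30,4,60,1],[0,0,0,-30,4,110,1],[0,0,0,-30,4,160,1],[0,0,0,-30,4,210,1],[0,0,0,10,-20,240,1],[0,0,0,60,-50,240,1],[0,0,0,110,-80,240,1],[0,0,0,160,-100,240,1],[0,0,0,188,-110,240,1],[0,0,0,188,-110,240,1],[0,0,0,188,-110,240,1]]}}

```text
clock: 27.52
tool_pos: [0.7705, 0.0258, 0.3721]
orientation: [180.0, -0.0, 83.0]
force: [0.3, -0.7, -0.0]
opening: 0.0003
```

Run:
```python
from h import *
o,s=wrist(); print(o["clock"],o["tool_pos"],o["orientation"])
im=s["pixels"]; cv2.imwrite("pics/w3.png",cv2.resize(im[0:230,190:450],None,fx=3,fy=2.6,interpolation=cv2.INTER_CUBIC)); np.savez("w3.npz",r=s["rvec"],t=s["tvec"],k=s["intrinsics"],im=im)
```

```text
27.525 [0.77050802 0.02580276 0.3720833 ] [ 1.79987697e+02 -2.39848006e-03  8.30051373e+01]
```

View pics/w3.png

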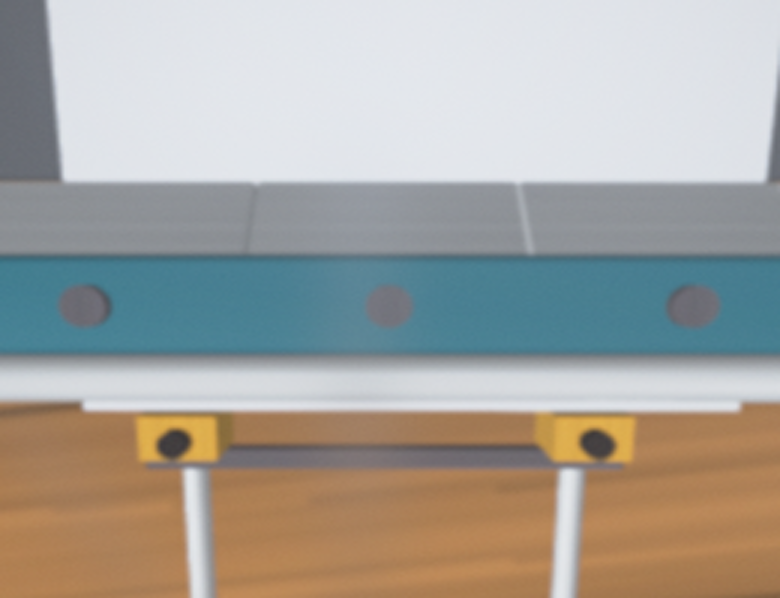

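The view now shows the back edge parallel to the stops, at row 410 at both ends (x=85 and 740). I'll do a subpixel check.

Run:
```python
from h import *
d=np.load("w3.npz"); s=dict(rvec=d["r"],tvec=d["t"],intrinsics=d["k"]); b=d["im"][:,:,0].astype(float)
p=[.6637,.0407,-.1223];c,q=np.cos(p[2]),np.sin(p[2])
def F(uv,z):
    v=ray(s,uv,z)-p[:2]; return np.array([c*v[0]+q*v[1],-q*v[0]+c*v[1]])
P=[]
for u in [*range(223,234),*range(270,366,4),*range(404,434,2)]:
    col=b[148:172,u]; g=np.diff(col); k=g[4:].argmin()+4; w=-g[k-1:k+2]; P.append((u,148+k+.5+(w@[-1,0,1])/w.sum()))
P=np.array(P); X=np.array([F(a,.121) for a in P]); f=np.polyfit(X[:,1],X[:,0],1); print('edge fit',f,'res mm',np.std(X[:,0]-np.polyval(f,X[:,1]))*1e3)
for n,sl in(('R',slice(0,11)),('M',slice(11,35)),('L',slice(35,None))): print(n,np.median(X[sl],0),np.median(P[sl,1]))
R=[]
for u in range(225,440,5):   # beam top rear edge / roller transition (teal->grey)
    col=b[60:110,u]; g=np.diff(col); R.append((u,60+abs(g).argmax()+.5))
G=[]
for u in [*range(240,258,3),*range(382,398,3)]:  # stop front: white->yellow
    col=b[148:170,u]; g=np.diff(col); k=g.argmin(); G.append((u,148+k+.5))
print(G)
```

```text
edge fit [0.0014813  0.09673107] res mm 0.09931178589892475
R [ 0.09662877 -0.10549443] 157.6654135338346
M [ 0.09667516 -0.00039805] 157.65564437984494
L [0.09690796 0.1214221 ] 157.76446280991735
[(240, np.float64(157.5)), (243, np.float64(157.5)), (246, np.float64(157.5)), (249, np.float64(157.5)), (252, np.float64(157.5)), (255, np.float64(157.5)), (382, np.float64(157.5)), (385, np.float64(157.5)), (388, np.float64(157.5)), (391, np.float64(157.5)), (394, np.float64(158.5)), (397, np.float64(157.5))]
```

The edge is square to within 0.0015 rad and lies at the stop faces on both sides. Re-clamping.

Emit:
{"fn": "carry_out", "kwargs": {"increments": [[0,0,0,-20,-30,0,1],[0,0,0,-45,-65,0,1],[0,0,0,-70,-100,0,1],[0,0,0,-95,-140,0,1],[0,0,0,-120,-180,0,1],[0,0,0,-145,-220,0,1],[0,0,0,-165,-250,0,1],[0,0,0,-176,-266,0,1],[0,0,0,-176,-266,0,1],[0,0,0,-176,-266,0,1]]}}

```text
clock: 28.82
tool_pos: [0.5954, -0.2397, 0.3719]
orientation: [180.0, -0.0, 83.0]
force: [-0.4, 0.5, -0.7]
opening: 0.0006
```

Run:
```python
from h import *
o,s=wrist(); print(o["clock"],o["tool_pos"])
print([(np.round(d["centre"],3),round(d["confidence"],2)) for d in ctrl.search_frame(s,"lever_knob")])
```

```text
28.825 [ 0.59536971 -0.23966694  0.37189007]
[(array([ 0.594, -0.24 ,  0.315]), 0.86)]
```

Emit:
{"fn": "carry_out", "kwargs": {"increments": [[0,0,0,-1,0,-30,1],[0,0,0,-1,0,-50,1],[0,0,0,-7,1,-60,1],[0,0,0,-14,2,-70,1],[0,0,0,-22,3,-80,1],[0,0,0,-29,4,-91,1],[0,0,0,-35,5,-104,1],[0,0,0,-40.5,5.5,-117,1],[0,0,0,-44.5,6,-130,1],[0,0,0,-47.5,6.3,-144,1],[0,0,0,-49.5,6.5,-158,1],[0,0,0,-50.5,6.6,-172,1],[0,0,0,-50.5,6.6,-182,1],[0,0,0,-50,6.5,-188,1],[0,0,0,-50,6.5,-191,1],[0,0,0,-50,6.5,-192,1],[0,0,0,-50,6.5,-192,1]]}}

```text
clock: 31.05
tool_pos: [0.5445, -0.2337, 0.1838]
orientation: [180.0, 0.1, 83.1]
force: [-17.4, 10.3, 34.0]
opening: 0.0005
```

Emit:
{"fn": "carry_out", "kwargs": {"increments": [[0,0,0,0,0,4,1],[0,0,0,0,0,20,1],[0,0,0,0,0,60,1],[0,0,0,0,0,120,1],[0,0,0,10,10,170,1],[0,0,0,40,45,188,1],[0,0,0,70,85,188,1],[0,0,0,100,125,188,1],[0,0,0,130,165,188,1],[0,0,0,160,205,188,1],[0,0,0,190,240,188,1],[0,0,0,215,258,188,1],[0,0,0,226,259,188,1],[0,0,0,226,259,188,1],[0,0,0,226,259,188,1]]}}

```text
clock: 32.92
tool_pos: [0.7709, 0.0242, 0.368]
orientation: [180.0, -0.0, 83.0]
force: [0.3, 0.3, 0.5]
opening: 0.0004
```

Run:
```python
from h import *
o,s=wrist(); print(o["clock"],o["tool_pos"],o["force"]); b=s["pixels"][:,:,0].astype(float)
p=[.6637,.0407,-.1223];c,q=np.cos(p[2]),np.sin(p[2])
def F(uv,z):
    v=ray(s,uv,z)-p[:2]; return np.array([c*v[0]+q*v[1],-q*v[0]+c*v[1]])
P=[]
for u in [*range(223,234),*range(270,366,4),*range(404,434,2)]:
    col=b[148:172,u]; g=np.diff(col); k=g[4:].argmin()+4; w=-g[k-1:k+2]; P.append((u,148+k+.5+(w@[-1,0,1])/w.sum()))
P=np.array(P); X=np.array([F(a,.121) for a in P]); f=np.polyfit(X[:,1],X[:,0],1); print('edge fit',f,'res mm',np.std(X[:,0]-np.polyval(f,X[:,1]))*1e3)
for n,sl in(('R',slice(0,11)),('M',slice(11,35)),('L',slice(35,None))): print(n,np.median(X[sl],0))
S=ctrl.snapshot("scene");T=ctrl.snapshot("top")
m=cv2.inRange(cv2.cvtColor(S["pixels"],cv2.COLOR_BGR2HSV),(0,150,40),(8,255,255));m[:, :200]=0;m[:,330:]=0;m[215:]=0;ys,xs=np.nonzero(m);print('knob px',len(xs),(xs.min()+xs.max())/2,(ys.min()+ys.max())/2)
for l in("tape_measure","mallet","flux_jar","rivet_carton"): print(l,[np.round(d["centre"],3) for d in ctrl.search_frame(T,l)[:1]])
```

```text
32.925 [0.77086342 0.02421293 0.36797789] [0.28936111 0.27950007 0.5120341 ]
edge fit [0.00241272 0.09671837] res mm 0.1296993313942945
R [ 0.0965376  -0.10596525]
M [ 0.09662176 -0.0019244 ]
L [0.09697762 0.11867666]
knob px 19 278.5 173.0
tape_measure [array([0.324, 0.1  , 0.058])]
mallet [array([ 0.594, -0.498,  0.038])]
flux_jar [array([0.782, 0.031, 0.106])]
rivet_carton []
```

```bash
python3 -c "
from plant import ctrl
print(ctrl.close_job())"
```

```text
the job is handed in; nothing more can be done
None
```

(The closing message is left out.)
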